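# Find the rattling tin in the glass studio

### The job

One of the three sealed tins on the board holds the loose steel ball we need for grinding glass paint; the other two are packed solid. Starting with the left tin, then the middle, then the right, lift each one well clear of the board, shake it briskly to and fro a few times and set it back on its own cork pad (you may keep the last one in the grip), leaving the other things on the table where they are. Then take the tin that rattles and present it: finish while still holding it level and steady in the air, the whole tin out past the far edge of the board and well above the table, with the other two tins standing on their pads.

Things in the scene. Friction and masses are not known exactly. Their poses are not given: they have to be found in the camera images.
- tin_a_center (a point): centre of a sealed steel tin, 30 mm above its underside; three look alike: 110 mm long (own x) x 56 wide (own y) x 60 high, 0.38 to 0.48 kg (weight does not tell which). On any of the pads, length about along the board's x. One of the three, by chance, holds a loose 40 mm, 0.26 kg steel ball with 62 mm of travel along x, 8 along y, 12 along z; it rolls to the low end when tilted. In the others nothing moves
- tin_b_center (a point): centre of a sealed steel tin, 30 mm above its underside; three look alike: 110 mm long (own x) x 56 wide (own y) x 60 high, 0.38 to 0.48 kg (weight does not tell which). On any of the pads, length about along the board's x. One of the three, by chance, holds a loose 40 mm, 0.26 kg steel ball with 62 mm of travel along x, 8 along y, 12 along z; it rolls to the low end when tilted. In the others nothing moves
- tin_c_center (a point): centre of a sealed steel tin, 30 mm above its underside; three look alike: 110 mm long (own x) x 56 wide (own y) x 60 high, 0.38 to 0.48 kg (weight does not tell which). On any of the pads, length about along the board's x. One of the three, by chance, holds a loose 40 mm, 0.26 kg steel ball with 62 mm of travel along x, 8 along y, 12 along z; it rolls to the low end when tilted. In the others nothing moves
- board: flat plywood board fixed to the table, 150 mm (own x) by 540 mm (own y), 12 mm thick; origin at the centre of its underside; its x axis points away from the robot, its far edge is at x = +75 mm. Three cork pads 124 x 70 mm, level with its top, lie in a row along y, 115 mm apart, one tin on each
- pad_left (a point): centre of the left cork pad, on the robot's left (board y = +115 mm), at the height of the board's top, 12 mm above the table
- pad_middle (a point): centre of the middle cork pad (board y = +0 mm), at the height of the board's top, 12 mm above the table
- pad_right (a point): centre of the right cork pad, on the robot's right (board y = -115 mm), at the height of the board's top, 12 mm above the table
- jar: bystander, not to be disturbed: amber glass jar with a dark cap, 42 mm across, 55 mm high, standing near the left (+y) end of the board; origin at its underside or grip
- brush: bystander, not to be disturbed: paint brush lying on the table beyond the far edge of the board, towards its right end; origin at its underside or grip
- weight: bystander, not to be disturbed: dark steel weight with a neck, 52 mm across, 40 mm high, standing near the right (-y) end of the board; origin at its underside or grip
- block: bystander, not to be disturbed: wooden block, 90 x 50 x 22 mm, lying on the table on the robot's side of the board, towards its left; origin at its underside or grip

How it is judged (in metres and radians):
On the way, in this order (a step that is already met when the one before it is completed fails the run):
1. the left tin, gripped and lifted clear while the two others stand on their pads, is at a stop or turning point (((height (world z) of tin_a_center above 0.075 m and contact force between the fingers and tin_a above 0.5 N and (linear speed of tin_a below 0.07 m/s and angular speed of tin_a below 0.4 rad/s)) or (height (world z) of tin_b_center above 0.075 m and contact force between the fingers and tin_b above 0.5 N and (linear speed of tin_b below 0.07 m/s and angular speed of tin_b below 0.4 rad/s)) or (height (world z) of tin_c_center above 0.075 m and contact force between the fingers and tin_c above 0.5 N and (linear speed of tin_c below 0.07 m/s and angular speed of tin_c below 0.4 rad/s))) and distance between any of tin_a_center, tin_b_center, tin_c_center and pad_middle below 0.055 m and distance between any of tin_a_center, tin_b_center, tin_c_center and pad_right below 0.055 m).
2. the left tin, gripped and lifted clear while the two others stand on their pads, is moved or turned briskly (((height (world z) of tin_a_center above 0.075 m and contact force between the fingers and tin_a above 0.5 N and (linear speed of tin_a above 0.15 m/s or angular speed of tin_a above 0.8 rad/s)) or (height (world z) of tin_b_center above 0.075 m and contact force between the fingers and tin_b above 0.5 N and (linear speed of tin_b above 0.15 m/s or angular speed of tin_b above 0.8 rad/s)) or (height (world z) of tin_c_center above 0.075 m and contact force between the fingers and tin_c above 0.5 N and (linear speed of tin_c above 0.15 m/s or angular speed of tin_c above 0.8 rad/s))) and distance between any of tin_a_center, tin_b_center, tin_c_center and pad_middle below 0.055 m and distance between any of tin_a_center, tin_b_center, tin_c_center and pad_right below 0.055 m).
3. the left tin, gripped and lifted clear while the two others stand on their pads, is at a stop or turning point again, still lifted (all of step 1).
4. the middle tin, gripped and lifted clear while the two others stand on their pads, is at a stop or turning point (((height (world z) of tin_a_center above 0.075 m and contact force between the fingers and tin_a above 0.5 N and (linear speed of tin_a below 0.07 m/s and angular speed of tin_a below 0.4 rad/s)) or (height (world z) of tin_b_center above 0.075 m and contact force between the fingers and tin_b above 0.5 N and (linear speed of tin_b below 0.07 m/s and angular speed of tin_b below 0.4 rad/s)) or (height (world z) of tin_c_center above 0.075 m and contact force between the fingers and tin_c above 0.5 N and (linear speed of tin_c below 0.07 m/s and angular speed of tin_c below 0.4 rad/s))) and distance between any of tin_a_center, tin_b_center, tin_c_center and pad_left below 0.055 m and distance between any of tin_a_center, tin_b_center, tin_c_center and pad_right below 0.055 m).
5. the middle tin, gripped and lifted clear while the two others stand on their pads, is moved or turned briskly (((height (world z) of tin_a_center above 0.075 m and contact force between the fingers and tin_a above 0.5 N and (linear speed of tin_a above 0.15 m/s or angular speed of tin_a above 0.8 rad/s)) or (height (world z) of tin_b_center above 0.075 m and contact force between the fingers and tin_b above 0.5 N and (linear speed of tin_b above 0.15 m/s or angular speed of tin_b above 0.8 rad/s)) or (height (world z) of tin_c_center above 0.075 m and contact force between the fingers and tin_c above 0.5 N and (linear speed of tin_c above 0.15 m/s or angular speed of tin_c above 0.8 rad/s))) and distance between any of tin_a_center, tin_b_center, tin_c_center and pad_left below 0.055 m and distance between any of tin_a_center, tin_b_center, tin_c_center and pad_right below 0.055 m).
6. the middle tin, gripped and lifted clear while the two others stand on their pads, is at a stop or turning point again, still lifted (all of step 4).
7. the right tin, gripped and lifted clear while the two others stand on their pads, is at a stop or turning point (((height (world z) of tin_a_center above 0.075 m and contact force between the fingers and tin_a above 0.5 N and (linear speed of tin_a below 0.07 m/s and angular speed of tin_a below 0.4 rad/s)) or (height (world z) of tin_b_center above 0.075 m and contact force between the fingers and tin_b above 0.5 N and (linear speed of tin_b below 0.07 m/s and angular speed of tin_b below 0.4 rad/s)) or (height (world z) of tin_c_center above 0.075 m and contact force between the fingers and tin_c above 0.5 N and (linear speed of tin_c below 0.07 m/s and angular speed of tin_c below 0.4 rad/s))) and distance between any of tin_a_center, tin_b_center, tin_c_center and pad_left below 0.055 m and distance between any of tin_a_center, tin_b_center, tin_c_center and pad_middle below 0.055 m).
8. the right tin, gripped and lifted clear while the two others stand on their pads, is moved or turned briskly (((height (world z) of tin_a_center above 0.075 m and contact force between the fingers and tin_a above 0.5 N and (linear speed of tin_a above 0.15 m/s or angular speed of tin_a above 0.8 rad/s)) or (height (world z) of tin_b_center above 0.075 m and contact force between the fingers and tin_b above 0.5 N and (linear speed of tin_b above 0.15 m/s or angular speed of tin_b above 0.8 rad/s)) or (height (world z) of tin_c_center above 0.075 m and contact force between the fingers and tin_c above 0.5 N and (linear speed of tin_c above 0.15 m/s or angular speed of tin_c above 0.8 rad/s))) and distance between any of tin_a_center, tin_b_center, tin_c_center and pad_left below 0.055 m and distance between any of tin_a_center, tin_b_center, tin_c_center and pad_middle below 0.055 m).
9. the right tin, gripped and lifted clear while the two others stand on their pads, is at a stop or turning point again, still lifted (all of step 7).
At the end, for the whole second after the job is handed in: the tin with the ball is in the fingers, its centre over 110 mm above the table and over 125 mm beyond the board's centre line, level within 17 degrees, steady (under 50 mm/s); the two others stand upright, at rest and untouched, their centres within 45 mm, seen from above, of a pad's centre (((distance between ball_c0 and tin_a_center below 0.06 m and contact force between the fingers and tin_a above 1 N and height (world z) of tin_a_center above 0.11 m and x of tin_a_center in the frame of board above 0.125 m and angle between tin_a_center's own z axis and vertical below 0.3 rad and linear speed of tin_a below 0.05 m/s and (distance between tin_b_center and pad_left below 0.055 m or distance between tin_b_center and pad_middle below 0.055 m or distance between tin_b_center and pad_right below 0.055 m) and angle between each of tin_b_center, tin_c_center's own z axis and vertical below 0.15 rad and linear speed of each of tin_b, tin_c below 0.03 m/s and contact force between the fingers and tin_b below 0.2 N and (distance between tin_c_center and pad_left below 0.055 m or distance between tin_c_center and pad_middle below 0.055 m or distance between tin_c_center and pad_right below 0.055 m) and contact force between the fingers and tin_c below 0.2 N) or (distance between ball_c0 and tin_b_center below 0.06 m and contact force between the fingers and tin_b above 1 N and height (world z) of tin_b_center above 0.11 m and x of tin_b_center in the frame of board above 0.125 m and angle between tin_b_center's own z axis and vertical below 0.3 rad and linear speed of tin_b below 0.05 m/s and (distance between tin_a_center and pad_left below 0.055 m or distance between tin_a_center and pad_middle below 0.055 m or distance between tin_a_center and pad_right below 0.055 m) and angle between each of tin_a_center, tin_c_center's own z axis and vertical below 0.15 rad and linear speed of each of tin_a, tin_c below 0.03 m/s and contact force between the fingers and tin_a below 0.2 N and (distance between tin_c_center and pad_left below 0.055 m or distance between tin_c_center and pad_middle below 0.055 m or distance between tin_c_center and pad_right below 0.055 m) and contact force between the fingers and tin_c below 0.2 N) or (distance between ball_c0 and tin_c_center below 0.06 m and contact force between the fingers and tin_c above 1 N and height (world z) of tin_c_center above 0.11 m and x of tin_c_center in the frame of board above 0.125 m and angle between tin_c_center's own z axis and vertical below 0.3 rad and linear speed of tin_c below 0.05 m/s and (distance between tin_a_center and pad_left below 0.055 m or distance between tin_a_center and pad_middle below 0.055 m or distance between tin_a_center and pad_right below 0.055 m) and angle between each of tin_a_center, tin_b_center's own z axis and vertical below 0.15 rad and linear speed of each of tin_a, tin_b below 0.03 m/s and contact force between the fingers and tin_a below 0.2 N and (distance between tin_b_center and pad_left below 0.055 m or distance between tin_b_center and pad_middle below 0.055 m or distance between tin_b_center and pad_right below 0.055 m) and contact force between the fingers and tin_b below 0.2 N))); the arm keeps its last pose, push and grip.
It fails at once if a bystander is moved by more than 40 mm (distance of any of jar, brush, weight, block from where it was at the start of the episode above 0.04 m).
It fails at once if a tin is thrown or dropped (faster than 2 m/s) (linear speed of any of tin_a, tin_b, tin_c above 2 m/s).
It also fails if it takes over 72 s, if anything falls off the work surface, if the arm or the gripper's body presses on something with over 40 N, if the wrist force passes 120 N, or if a joint passes its speed limit or range.

### The arm

A 6-joint arm with a two-finger parallel gripper is mounted at the origin on the work surface. World frame = base frame: x ahead of the robot, y to its left, z up, the work surface at z = 0. Lengths are in mm, angles in rad, forces in N, time in s.
With the tool pointing down it reaches from about 400 to 925 mm from the base axis. Payload 12.5 kg.
Tool frame: the origin (TCP) lies at the very end of the fingers, on their centre line; the grasp point (between the pads) lies 19 mm behind it; z points along the fingers, y is the line along which they close (so a half turn about z gives the same grasp; the last joint's range is limited). The gripper opens to 95 mm and grips with 3 to 60 N. Pads are 20 mm wide; open, the fingers measure 119 mm over their backs; the gripper's body (75 mm by 180 mm) begins 59 mm behind the grasp point.
Start: joints at [1.101, 0.491, 1.559, -0, 1.092, -0.106], TCP at [222.377, 584.119, 214.661] pointing down, gripper open.
Joint ranges: [-3.1, 3.1], [-0.84, 2.19], [0.05, 2.79], [-1.13, 4.28], [0.06, 2.93], [-2.69, 2.69]. Speed limits (rad/s): [2.22, 2.22, 2.79, 3.14, 3.14, 3.14].

### API

Orientations are given as [roll, pitch, yaw] about the fixed x, y, z axes, in that order (R = Rz(yaw) Ry(pitch) Rx(roll)).
In Python, from cell import * gives the robot as it stands.
- The arm moves only by the tool jog_arm, never from a script. Its argument "targets" is a list of rows, each an object with "turn": the turn, a rotation vector about the world's x, y, z in degrees, a list of three; "slide": the shift along the world's x, y, z in mm, a list of three; "claw": the opening in per cent of the stroke, from 0 (shut) to 100 (fully open). In form: [{"turn": [wx, wy, wz], "slide": [x, y, z], "claw": claw}, ...]. A call has 1 to 5 rows; each row shifts and turns the commanded pose from where the row before left it; what a row does not reach is not made up. A row lasts 1/8 s, in which the tool goes at most 62.5 mm and 10.7 degrees, less where a joint would pass 70% of its speed; a pose out of reach is approached as far as the arm can. A call with a gripper value outside its range is refused whole. The fingers move at their own pace and stop on an object; the grip force is fixed at half the most. Time passes only in rows, so rows that do not move let the fingers close. It gives the time, the measured TCP pose, the force, the opening and the grip force at its end, in the units of the state.
- state(): the state, without advancing time (a new reading comes with each control period).
- read_camera(name): name is "scene" or "top" or "wrist"; returns a dict with "frame" (400x640x3 uint8, blue, green, red), "mtx" (3x3 intrinsics, pixels), "R" (3x3) and "t" (3): a world point X has camera coordinates R X + t. Camera axes: x right, y down, z forward; pixel columns grow to the right and rows downward; lengths in mm; the calibration is good to about 2 mm. The wrist camera is an equidistant fisheye: a pixel r from the principal point sees the ray r / f radians off the axis. A picture is of the moment at which its call begins. There is no depth.
- job_done(): hands the job in; it is judged then, once.
Trained networks look in the newest picture that a camera, given by its name, has taken for a name from the list of things; names that differ only in an ending like _2 or _b are one class to them, and where a whole thing is asked for, a point or a joint stands for the part that bears it (a point fixed in the world has none). Each returns a list of dicts, best first, with "conf" (0 to 1); they miss things now and then, are a little off and sometimes report something else, mostly with a low value. They report only what shows in the picture. A call takes as long as a camera call.
- look_for(query, camera): "xy" ([column, row] in pixels, amid what is visible of it).
The state is a dict: "t": time; "joints": joint angles; "qvel": joint speeds; "tau": joint torques, N m; "eef_pos": TCP position; "tcp_rot": TCP orientation; "ft_force": force on the tool from outside, world axes, zero at the start; "moment": the same for the moment, N m; "opening": opening from 0.0 (shut) to 1.0 (fully open); "grip_force": force on a finger pad.
Only numpy, scipy, OpenCV 4.12 (cv2) and the standard library are available. Lean on these libraries where they do the work, as an engineer would, in place of code of your own. Each camera call takes 0.05 s, during which the arm holds its last target. There are 200 camera calls.

## Working session

There is one attempt and no reset: what is moved stays moved. The work goes in short steps, Python scripts to look and compute and a tool call to move; the robot and the scene stay as the last step left them, time stands still between calls to the robot, and variables do not carry over. Pictures are saved under pics/ and viewed, at most 10 in all, crops included, and the job is handed in when it is done.

Besides the shell and the picture viewer there is one more tool, called after "Request:" by a JSON object that holds its "op" and its "data". jog_arm: Moves the arm, as the interface text tells. Its arguments: {"type":"object","properties":{"targets":{"type":"array","items":{"type":"object","properties":{"turn":{"type":"array","items":{"type":"number"}},"slide":{"type":"array","items":{"type":"number"}},"claw":{"type":"number"}}}}},"required":["targets"]}

```bash
mkdir -p pics; ls; cat > h.py <<'E'
from cell import *
import numpy as np, cv2
def ray(c,xy):
    K=np.array(c["mtx"]);R=np.array(c["R"]);t=np.array(c["t"])
    d=np.linalg.inv(K)@np.array([xy[0],xy[1],1.]);return -R.T@t,R.T@d
def onz(c,xy,z):
    o,d=ray(c,xy);return o+d*(z-o[2])/d[2]
E
python3 - <<'E'
from h import *
for n in("top","scene"):
    c=read_camera(n);cv2.imwrite(f"pics/{n}0.png",c["frame"])
    for q in("tin_a_center","board","jar","brush","weight","block"):
        for r in look_for(q,n)[:4]:
            print(n,q,round(r["conf"],2),np.round(r["xy"]),np.round(onz(c,r["xy"],72 if q[0]=='t' else 12)) )
s=state();print(s)
E
```

```text
pics
top tin_a_center 0.86 [309. 198.] [525.  73.  72.]
top board 0.64 [321. 208.] [502.  42.  12.]
top jar 0.71 [230. 197.] [542. 310.  12.]
top jar 0.52 [390. 197.] [ 531. -160.   12.]
top brush 0.93 [398. 150.] [ 672. -192.   12.]
top weight 0.58 [391. 196.] [ 533. -165.   12.]
top block 0.8 [229. 248.] [391. 310.  12.]
scene tin_a_center 0.67 [339. 200.] [561.  85.  72.]
scene board 0.73 [358. 220.] [545. 133.  12.]
scene jar 0.83 [431. 224.] [497. 305.  12.]
scene brush 0.91 [217. 224.] [ 682. -188.   12.]
scene weight 0.65 [258. 189.] [ 501. -172.   12.]
scene block 0.67 [436. 200.] [381. 307.  12.]
{'t': 0.7, 'joints': array([ 1.10138854e+00,  4.90855962e-01,  1.55891878e+00, -1.11538820e-05,
        1.09169179e+00, -1.05603754e-01]), 'qvel': array([ 0.00062147, -0.0005956 , -0.00067433,  0.00118607, -0.00082294,
       -0.00018955]), 'tau': array([-1.73247892e-03, -6.12336802e+01, -2.58404982e+01,  6.93782838e-02,
        4.44623712e-02,  6.20995010e-06]), 'eef_pos': array([222.38260363, 584.10833014, 214.68183797]), 'tcp_rot': array([3.14146828e+00, 2.31379630e-05, 2.77779376e+00]), 'ft_force': array([0.74875474, 0.77249486, 0.35082955]), 'moment': array([ 0.02524688,  0.01817822, -0.02504568]), 'grip_force': 0.0, 'opening': 1.0001158893319326}
```

```bash
python3 - <<'E'
import cv2
a=cv2.imread("pics/top0.png")[120:290,200:430]
cv2.imwrite("pics/top0c.png",cv2.resize(a,None,fx=3.4,fy=3.4,interpolation=cv2.INTER_CUBIC))
E
```

```text
(no output)
```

View pics/top0c.png

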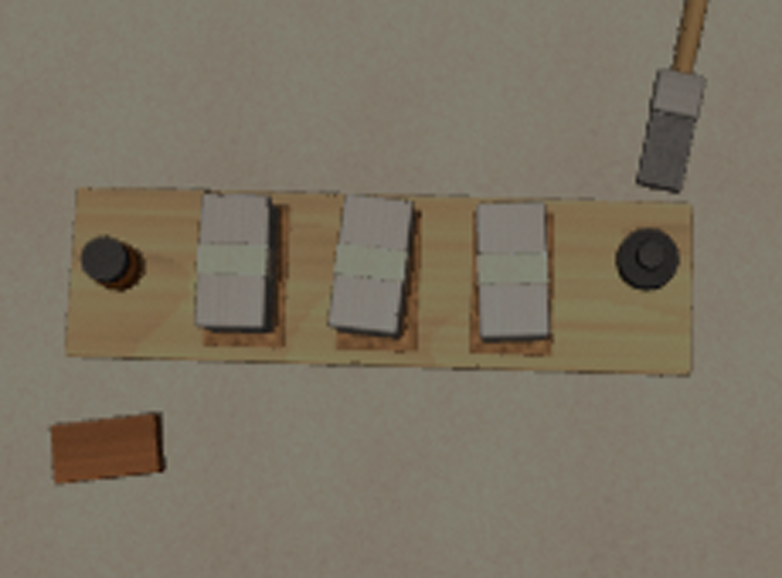

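View pics/scene0.png

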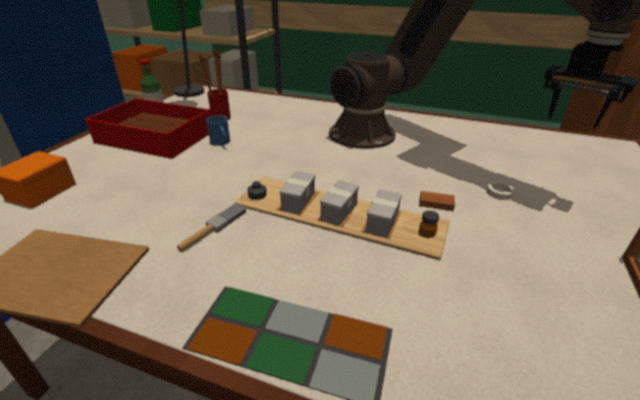

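The overhead crop shows the three tins at crop pixels (235,262), (370,266) and (513,272). The jar is at the left end and the weight at the right end. The brush lies beyond the board on the right, and the block lies in front on the left.

```bash
python3 - <<'E'
from h import *
c=read_camera("top")
f=lambda p,z:onz(c,np.array(p)/3.4-0.35+[200,120],z)[:2]
T=dict(L=[(203,194),(270,196),(266,330),(198,326)],M=[(346,196),(412,200),(400,338),(330,330)],R=[(477,206),(544,205),(549,336),(480,339)])
for k,q in T.items():
    P=np.array([f(p,72) for p in q]);d=(P[0]+P[1]-P[2]-P[3])/2
    print(k,P.mean(0).round(),np.degrees(np.arctan2(d[1],d[0])).round(1),np.linalg.norm(d).round(),np.linalg.norm(P[0]-P[1]).round())
B=np.array([f(p,12) for p in [(77,188),(692,203),(692,376),(66,355)]]);print(B.round(),B.mean(0).round())
print(np.degrees(np.arctan2(*( -(B[1]-B[0]))[[0,1]])), np.degrees(state()["tcp_rot"]))
E
```

```text
L [531. 186.] -1.8 111.0 56.0
M [524.  72.] -6.5 113.0 55.0
R [517. -43.] 0.1 109.0 55.0
[[ 609.  335.]
 [ 582. -202.]
 [ 432. -195.]
 [ 462.  341.]] [521.  70.]
2.842522461951044 [1.79996423e+02 5.16370014e-04 1.59155097e+02]
```

Request:
{"op": "jog_arm", "data": {"targets": [{"turn":[0,0,4],"slide":[31,-40,0],"claw":100},{"turn":[0,0,4],"slide":[31,-40,0],"claw":100},{"turn":[0,0,4],"slide":[31,-40,0],"claw":100},{"turn":[0,0,4],"slide":[31,-40,0],"claw":100},{"turn":[0,0,3],"slide":[31,-40,0],"claw":100}]}}

```text
t: 1.38
eef_pos: [378.3, 382.8, 214.8]
tcp_rot: [3.141, 0.0, 3.111]
ft_force: [0.9, 1.3, 0.5]
opening: 1.002
grip_force: 0.0
```

Request:
{"op": "jog_arm", "data": {"targets": [{"turn":[0,0,0],"slide":[31,-40,0],"claw":100},{"turn":[0,0,0],"slide":[31,-40,0],"claw":100},{"turn":[0,0,0],"slide":[31,-40,0],"claw":100},{"turn":[0,0,0],"slide":[31,-40,-30],"claw":100},{"turn":[0,0,0],"slide":[30,-38,-40],"claw":100}]}}

```text
t: 2.0
eef_pos: [532.7, 185.0, 144.9]
tcp_rot: [3.141, 0.003, 3.109]
ft_force: [0.8, 0.9, 0.4]
opening: 1.001
grip_force: 0.0
```

Request:
{"op": "jog_arm", "data": {"targets": [{"turn":[0,0,0],"slide":[-1,1,-40],"claw":100},{"turn":[0,0,0],"slide":[0,0,-40],"claw":100},{"turn":[0,0,0],"slide":[0,0,-25],"claw":100},{"turn":[0,0,0],"slide":[0,0,-15],"claw":100},{"turn":[0,0,0],"slide":[0,0,0],"claw":40}]}}

```text
t: 2.62
eef_pos: [530.0, 187.3, 24.4]
tcp_rot: [-3.141, -0.001, 3.109]
ft_force: [0.5, 0.2, 0.7]
opening: 0.942
grip_force: 0.0
```

Request:
{"op": "jog_arm", "data": {"targets": [{"turn":[0,0,0],"slide":[0,0,0],"claw":40},{"turn":[0,0,0],"slide":[0,0,0],"claw":40}]}}

```text
t: 2.88
eef_pos: [530.7, 187.5, 25.9]
tcp_rot: [3.141, 0.002, 3.11]
ft_force: [0.9, 0.2, 0.9]
opening: 0.742
grip_force: 0.0
```

Request:
{"op": "jog_arm", "data": {"targets": [{"turn":[0,0,0],"slide":[0,0,0],"claw":40},{"turn":[0,0,0],"slide":[0,0,0],"claw":40},{"turn":[0,0,0],"slide":[0,0,0],"claw":40}]}}

```text
t: 3.25
eef_pos: [530.5, 187.5, 25.4]
tcp_rot: [3.141, 0.001, 3.109]
ft_force: [-1.2, 0.9, 5.9]
opening: 0.59
grip_force: 30.0
```

Request:
{"op": "jog_arm", "data": {"targets": [{"turn":[0,0,0],"slide":[0,0,15],"claw":40},{"turn":[0,0,0],"slide":[0,0,35],"claw":40},{"turn":[0,0,0],"slide":[0,0,35],"claw":40},{"turn":[0,0,0],"slide":[0,0,15],"claw":40},{"turn":[0,0,0],"slide":[0,0,0],"claw":40}]}}

```text
t: 3.88
eef_pos: [530.3, 187.3, 125.5]
tcp_rot: [3.141, 0.001, 3.109]
ft_force: [-0.3, -0.6, -4.4]
opening: 0.587
grip_force: 29.9
```

Request:
{"op": "jog_arm", "data": {"targets": [{"turn":[0,10,0],"slide":[0,0,0],"claw":40},{"turn":[0,5,0],"slide":[0,0,0],"claw":40},{"turn":[0,0,0],"slide":[0,0,0],"claw":40},{"turn":[0,0,0],"slide":[0,0,0],"claw":40},{"turn":[0,0,0],"slide":[0,0,0],"claw":40}]}}

```text
t: 4.5
eef_pos: [529.7, 187.3, 124.8]
tcp_rot: [-3.133, -0.261, 3.108]
ft_force: [-0.2, 0.0, -4.1]
opening: 0.587
grip_force: 30.0
```

```bash
cat > m.py <<'E'
from h import *
import time
A=[]
for i in range(2):
    read_camera("wrist");s=state();A.append(np.r_[s["moment"],s["ft_force"]])
A=np.array(A);print(A.round(3).tolist(),s["t"],s["opening"],s["tcp_rot"].round(3))
E
python3 m.py
```

```text
[[0.069, -0.221, -0.016, -0.055, -0.775, -3.455], [-0.004, -0.23, -0.035, -0.179, 0.491, -4.338]] 4.6 0.5883151529640364 [-3.133 -0.261  3.109]
```

Request:
{"op": "jog_arm", "data": {"targets": [{"turn":[0,-7.5,0],"slide":[0,0,0],"claw":40},{"turn":[0,-7.5,0],"slide":[0,0,0],"claw":40},{"turn":[0,0,0],"slide":[0,0,0],"claw":40},{"turn":[0,0,0],"slide":[0,0,0],"claw":40}]}}

```text
t: 5.1
eef_pos: [530.6, 187.4, 125.2]
tcp_rot: [3.141, -0.001, 3.109]
ft_force: [0.8, 0.2, -4.1]
opening: 0.588
grip_force: 30.0
```

```bash
python3 m.py
```

```text
[[-0.0, 0.152, -0.032, -0.572, 0.288, -4.25], [0.046, 0.056, -0.022, 0.482, 0.157, -3.337]] 5.2 0.5854519088352079 [ 3.142e+00 -1.000e-03  3.109e+00]
```

Request:
{"op": "jog_arm", "data": {"targets": [{"turn":[0,-8,0],"slide":[0,0,0],"claw":40},{"turn":[0,-7,0],"slide":[0,0,0],"claw":40},{"turn":[0,0,0],"slide":[0,0,0],"claw":40},{"turn":[0,0,0],"slide":[0,0,0],"claw":40},{"turn":[0,0,0],"slide":[0,0,0],"claw":40}]}}

```text
t: 5.82
eef_pos: [531.1, 187.2, 124.8]
tcp_rot: [3.133, 0.261, 3.108]
ft_force: [-0.2, 0.3, -4.0]
opening: 0.59
grip_force: 30.0
```

Request:
{"op": "jog_arm", "data": {"targets": [{"turn":[0,8,0],"slide":[0,0,0],"claw":40},{"turn":[0,7,0],"slide":[0,0,0],"claw":40},{"turn":[0,0,0],"slide":[0,0,0],"claw":40},{"turn":[0,0,0],"slide":[0,0,0],"claw":40}]}}

```text
t: 6.32
eef_pos: [530.0, 187.1, 124.5]
tcp_rot: [-3.141, 0.001, 3.109]
ft_force: [-0.7, 0.0, -3.2]
opening: 0.587
grip_force: 30.0
```

```bash
python3 m.py
```

```text
[[0.04, -0.027, 0.031, -0.43, -0.529, -4.074], [0.091, -0.048, 0.032, 0.554, -0.52, -4.041]] 6.425 0.5891649795191267 [-3.142e+00  1.000e-03  3.110e+00]
```

```bash
sed -i 's/range(2)/range(8)/; s/^A=np.array.*/A=np.array(A);print("My",A[:,1].round(3),"mean",A.mean(0).round(3),"sem",(A.std(0)\/8**.5).round(3),s["t"],s["opening"],s["eef_pos"].round(1))/' m.py; python3 m.py
```

```text
My [-0.    -0.032 -0.092 -0.028 -0.05  -0.092 -0.066 -0.038] mean [ 0.047 -0.05   0.015 -0.319 -0.048 -4.036] sem [0.016 0.011 0.01  0.131 0.142 0.157] 6.825 0.5874731205171337 [530.2 187.4 124.9]
```

Request:
{"op": "jog_arm", "data": {"targets": [{"turn":[0,10,0],"slide":[0,0,0],"claw":40},{"turn":[0,5,0],"slide":[0,0,0],"claw":40},{"turn":[0,0,0],"slide":[0,0,0],"claw":40},{"turn":[0,0,0],"slide":[0,0,0],"claw":40},{"turn":[0,0,0],"slide":[0,0,0],"claw":40}]}}

```text
t: 7.45
eef_pos: [529.7, 187.4, 125.1]
tcp_rot: [-3.133, -0.261, 3.109]
ft_force: [0.3, -0.4, -3.4]
opening: 0.587
grip_force: 30.0
```

Request:
{"op": "jog_arm", "data": {"targets": [{"turn":[0,-8,0],"slide":[0,0,0],"claw":40},{"turn":[0,-7,0],"slide":[0,0,0],"claw":40},{"turn":[0,0,0],"slide":[0,0,0],"claw":40},{"turn":[0,0,0],"slide":[0,0,0],"claw":40}]}}

```text
t: 7.95
eef_pos: [530.5, 187.4, 125.2]
tcp_rot: [3.141, -0.001, 3.11]
ft_force: [0.2, -0.2, -4.1]
opening: 0.589
grip_force: 30.0
```

```bash
python3 m.py
```

```text
My [0.039 0.073 0.072 0.065 0.03  0.117 0.06  0.002] mean [ 0.03   0.058 -0.005 -0.052  0.338 -3.983] sem [0.006 0.011 0.015 0.237 0.126 0.178] 8.35 0.5872303323037803 [530.3 187.2 124.6]
```

Request:
{"op": "jog_arm", "data": {"targets": [{"turn":[0,0,0],"slide":[0,0,-35],"claw":40},{"turn":[0,0,0],"slide":[0,0,-35],"claw":40},{"turn":[0,0,0],"slide":[0,0,-20],"claw":40},{"turn":[0,0,0],"slide":[0,0,-7],"claw":40},{"turn":[0,0,0],"slide":[0,0,-3],"claw":40}]}}

```text
t: 8.98
eef_pos: [530.2, 187.3, 25.5]
tcp_rot: [3.142, -0.0, 3.109]
ft_force: [-9.7, -2.7, 25.7]
opening: 0.59
grip_force: 30.0
```

Request:
{"op": "jog_arm", "data": {"targets": [{"turn":[0,0,0],"slide":[0,0,0],"claw":40},{"turn":[0,0,0],"slide":[0,0,0],"claw":100},{"turn":[0,0,0],"slide":[0,0,0],"claw":100},{"turn":[0,0,0],"slide":[0,0,0],"claw":100},{"turn":[0,0,0],"slide":[0,0,0],"claw":100}]}}

```text
t: 9.6
eef_pos: [530.3, 187.3, 25.0]
tcp_rot: [3.141, 0.0, 3.109]
ft_force: [0.4, -0.1, 0.0]
opening: 0.944
grip_force: 0.0
```

Request:
{"op": "jog_arm", "data": {"targets": [{"turn":[0,0,0],"slide":[0,0,45],"claw":100},{"turn":[0,0,0],"slide":[0,0,50],"claw":100},{"turn":[0,0,-2],"slide":[-2,-40,0],"claw":100},{"turn":[0,0,-2.5],"slide":[-2,-40,0],"claw":100},{"turn":[0,0,0],"slide":[-2,-35,0],"claw":100}]}}

```text
t: 10.22
eef_pos: [524.1, 71.1, 120.1]
tcp_rot: [3.141, 0.0, 3.03]
ft_force: [0.3, -0.3, 0.4]
opening: 0.999
grip_force: 0.0
```

```bash
python3 - <<'E'
from h import *
c=read_camera("wrist");cv2.imwrite("pics/w1.png",c["frame"]);print(state()["eef_pos"])
E
```

```text
[523.89164179  68.28550976 119.94180303]
```

View pics/w1.png

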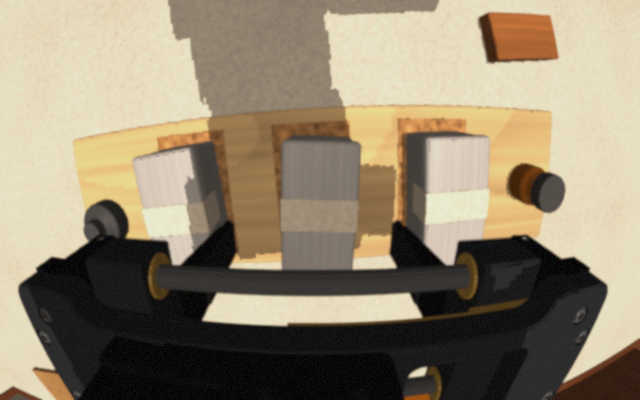

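The wrist view shows the middle tin centred between the fingers at column 320. The left tin stands on its pad at about (452,205), and the jar is still in place at (540,188).

Request:
{"op": "jog_arm", "data": {"targets": [{"turn":[0,0,0],"slide":[0,2,-40],"claw":100},{"turn":[0,0,0],"slide":[0,0,-35],"claw":80},{"turn":[0,0,0],"slide":[0,0,-20],"claw":40},{"turn":[0,0,0],"slide":[0,0,0],"claw":40},{"turn":[0,0,0],"slide":[0,0,0],"claw":40}]}}

```text
t: 10.9
eef_pos: [524.6, 74.4, 25.6]
tcp_rot: [3.141, 0.001, 3.031]
ft_force: [-1.4, -0.8, -0.4]
opening: 0.634
grip_force: 0.0
```

Request:
{"op": "jog_arm", "data": {"targets": [{"turn":[0,0,0],"slide":[0,0,0],"claw":40},{"turn":[0,0,0],"slide":[0,0,0],"claw":40},{"turn":[0,0,0],"slide":[0,0,0],"claw":40}]}}

```text
t: 11.28
eef_pos: [524.7, 74.4, 25.7]
tcp_rot: [3.141, 0.002, 3.031]
ft_force: [-1.1, 1.9, 6.4]
opening: 0.589
grip_force: 29.8
```

Request:
{"op": "jog_arm", "data": {"targets": [{"turn":[0,0,0],"slide":[0,0,15],"claw":40},{"turn":[0,0,0],"slide":[0,0,35],"claw":40},{"turn":[0,0,0],"slide":[0,0,35],"claw":40},{"turn":[0,0,0],"slide":[0,0,15],"claw":40},{"turn":[0,0,0],"slide":[0,0,0],"claw":40}]}}

```text
t: 11.9
eef_pos: [524.4, 74.3, 125.5]
tcp_rot: [3.141, 0.002, 3.031]
ft_force: [1.2, -0.1, -3.6]
opening: 0.586
grip_force: 29.8
```

Request:
{"op": "jog_arm", "data": {"targets": [{"turn":[0,10,0],"slide":[0,0,0],"claw":40},{"turn":[0,5,0],"slide":[0,0,0],"claw":40},{"turn":[0,0,0],"slide":[0,0,0],"claw":40},{"turn":[0,0,0],"slide":[0,0,0],"claw":40},{"turn":[0,0,0],"slide":[0,0,0],"claw":40}]}}

```text
t: 12.52
eef_pos: [523.7, 74.3, 124.8]
tcp_rot: [-3.112, -0.26, 3.027]
ft_force: [-0.3, 0.3, -3.1]
opening: 0.59
grip_force: 29.8
```

Request:
{"op": "jog_arm", "data": {"targets": [{"turn":[0,-8,0],"slide":[0,0,0],"claw":40},{"turn":[0,-7,0],"slide":[0,0,0],"claw":40},{"turn":[0,0,0],"slide":[0,0,0],"claw":40},{"turn":[0,0,0],"slide":[0,0,0],"claw":40}]}}

```text
t: 13.02
eef_pos: [524.6, 74.3, 125.3]
tcp_rot: [-3.142, -0.001, 3.031]
ft_force: [0.7, -0.2, -3.8]
opening: 0.589
grip_force: 29.8
```

```bash
python3 m.py
```

```text
My [ 0.057  0.01  -0.001 -0.053 -0.001  0.013  0.007  0.022] mean [ 0.008  0.007  0.011  0.311  0.303 -3.843] sem [0.006 0.01  0.016 0.231 0.103 0.167] 13.425 0.5917165254822941 [524.3  74.3 124.6]
```

Request:
{"op": "jog_arm", "data": {"targets": [{"turn":[0,-10,0],"slide":[0,0,0],"claw":40},{"turn":[0,-5,0],"slide":[0,0,0],"claw":40},{"turn":[0,0,0],"slide":[0,0,0],"claw":40},{"turn":[0,0,0],"slide":[0,0,0],"claw":40},{"turn":[0,0,0],"slide":[0,0,0],"claw":40}]}}

```text
t: 14.05
eef_pos: [524.9, 74.2, 124.9]
tcp_rot: [3.112, 0.26, 3.027]
ft_force: [0.8, 0.5, -3.3]
opening: 0.59
grip_force: 29.8
```

Request:
{"op": "jog_arm", "data": {"targets": [{"turn":[0,8,0],"slide":[0,0,0],"claw":40},{"turn":[0,7,0],"slide":[0,0,0],"claw":40},{"turn":[0,0,0],"slide":[0,0,0],"claw":40},{"turn":[0,0,0],"slide":[0,0,0],"claw":40}]}}

```text
t: 14.55
eef_pos: [523.8, 74.3, 124.4]
tcp_rot: [3.141, 0.001, 3.031]
ft_force: [0.2, 0.0, -5.0]
opening: 0.592
grip_force: 29.8
```

```bash
python3 m.py
```

```text
My [0.07  0.035 0.016 0.011 0.029 0.042 0.049 0.028] mean [ 0.025  0.035  0.009 -0.166 -0.081 -3.74 ] sem [0.011 0.006 0.013 0.113 0.119 0.21 ] 14.95 0.5910525986090787 [524.1  74.3 125. ]
```

Request:
{"op": "jog_arm", "data": {"targets": [{"turn":[0,0,0],"slide":[0,0,-35],"claw":40},{"turn":[0,0,0],"slide":[0,0,-35],"claw":40},{"turn":[0,0,0],"slide":[0,0,-20],"claw":40},{"turn":[0,0,0],"slide":[0,0,-6],"claw":40},{"turn":[0,0,0],"slide":[0,0,-3],"claw":40}]}}

```text
t: 15.58
eef_pos: [524.5, 74.3, 26.1]
tcp_rot: [3.141, 0.001, 3.031]
ft_force: [0.2, 0.5, -3.8]
opening: 0.589
grip_force: 29.8
```

Request:
{"op": "jog_arm", "data": {"targets": [{"turn":[0,0,0],"slide":[0,0,-1],"claw":40},{"turn":[0,0,0],"slide":[0,0,0],"claw":100},{"turn":[0,0,0],"slide":[0,0,0],"claw":100},{"turn":[0,0,0],"slide":[0,0,0],"claw":100},{"turn":[0,0,0],"slide":[0,0,0],"claw":100}]}}

```text
t: 16.2
eef_pos: [524.3, 74.3, 25.0]
tcp_rot: [3.141, 0.0, 3.031]
ft_force: [-0.3, -0.8, -0.4]
opening: 0.951
grip_force: 0.0
```

Request:
{"op": "jog_arm", "data": {"targets": [{"turn":[0,0,0],"slide":[0,0,45],"claw":100},{"turn":[0,0,0],"slide":[0,0,50],"claw":100},{"turn":[0,0,3],"slide":[-2,-40,0],"claw":100},{"turn":[0,0,3.5],"slide":[-3,-40,0],"claw":100},{"turn":[0,0,0],"slide":[-2,-37,0],"claw":100}]}}

```text
t: 16.82
eef_pos: [517.1, -43.9, 120.1]
tcp_rot: [-3.142, 0.0, -3.138]
ft_force: [1.1, -0.3, -0.6]
opening: 1.001
grip_force: 0.0
```

```bash
python3 - <<'E'
from h import *
c=read_camera("wrist");cv2.imwrite("pics/w2.png",c["frame"]);print(state()["eef_pos"])
E
```

```text
[517.15114605 -46.96746662 119.98116917]
```

View pics/w2.png

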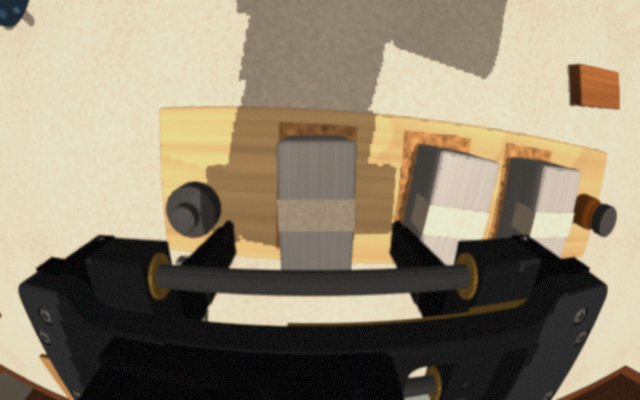

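The right tin sits centred between the fingers at column 316, and the other two stand on their pads.

Request:
{"op": "jog_arm", "data": {"targets": [{"turn":[0,0,0],"slide":[0,0,-40],"claw":100},{"turn":[0,0,0],"slide":[0,0,-35],"claw":80},{"turn":[0,0,0],"slide":[0,0,-20],"claw":40},{"turn":[0,0,0],"slide":[0,0,0],"claw":40},{"turn":[0,0,0],"slide":[0,0,0],"claw":40}]}}

```text
t: 17.5
eef_pos: [517.6, -42.7, 25.5]
tcp_rot: [-3.142, 0.001, -3.139]
ft_force: [0.3, 0.8, -0.1]
opening: 0.636
grip_force: 0.0
```

Request:
{"op": "jog_arm", "data": {"targets": [{"turn":[0,0,0],"slide":[0,0,0],"claw":40},{"turn":[0,0,0],"slide":[0,0,0],"claw":40},{"turn":[0,0,0],"slide":[0,0,0],"claw":40}]}}

```text
t: 17.88
eef_pos: [517.6, -42.7, 25.7]
tcp_rot: [-3.141, 0.001, -3.139]
ft_force: [-0.1, 1.7, 6.9]
opening: 0.589
grip_force: 30.0
```

Request:
{"op": "jog_arm", "data": {"targets": [{"turn":[0,0,0],"slide":[0,0,15],"claw":40},{"turn":[0,0,0],"slide":[0,0,35],"claw":40},{"turn":[0,0,0],"slide":[0,0,35],"claw":40},{"turn":[0,0,0],"slide":[0,0,15],"claw":40},{"turn":[0,0,0],"slide":[0,0,0],"claw":40}]}}

```text
t: 18.5
eef_pos: [517.4, -42.7, 125.5]
tcp_rot: [-3.141, 0.002, -3.139]
ft_force: [-0.1, 0.1, -4.1]
opening: 0.593
grip_force: 30.0
```

Request:
{"op": "jog_arm", "data": {"targets": [{"turn":[0,10,0],"slide":[0,0,0],"claw":40},{"turn":[0,5,0],"slide":[0,0,0],"claw":40},{"turn":[0,0,0],"slide":[0,0,0],"claw":40},{"turn":[0,0,0],"slide":[0,0,0],"claw":40},{"turn":[0,0,0],"slide":[0,0,0],"claw":40}]}}

```text
t: 19.12
eef_pos: [516.7, -42.7, 124.8]
tcp_rot: [3.141, -0.261, -3.139]
ft_force: [-0.4, 0.6, -4.2]
opening: 0.586
grip_force: 30.0
```

Request:
{"op": "jog_arm", "data": {"targets": [{"turn":[0,-8,0],"slide":[0,0,0],"claw":40},{"turn":[0,-7,0],"slide":[0,0,0],"claw":40},{"turn":[0,0,0],"slide":[0,0,0],"claw":40},{"turn":[0,0,0],"slide":[0,0,0],"claw":40}]}}

```text
t: 19.62
eef_pos: [517.6, -42.9, 125.2]
tcp_rot: [-3.142, -0.001, -3.139]
ft_force: [0.9, 0.1, -3.8]
opening: 0.591
grip_force: 30.0
```

```bash
python3 m.py
```

```text
My [-0.003  0.031 -0.005 -0.019  0.002  0.076 -0.004 -0.029] mean [ 3.00e-02  6.00e-03 -8.00e-03  1.35e-01  1.00e-03 -4.01e+00] sem [0.013 0.011 0.009 0.127 0.092 0.195] 20.025 0.5865699744137658 [517.3 -42.7 124.7]
```

Request:
{"op": "jog_arm", "data": {"targets": [{"turn":[0,-10,0],"slide":[0,0,0],"claw":40},{"turn":[0,-5,0],"slide":[0,0,0],"claw":40},{"turn":[0,0,0],"slide":[0,0,0],"claw":40},{"turn":[0,0,0],"slide":[0,0,0],"claw":40},{"turn":[0,0,0],"slide":[0,0,0],"claw":40}]}}

```text
t: 20.65
eef_pos: [517.9, -42.7, 124.9]
tcp_rot: [-3.141, 0.261, -3.138]
ft_force: [-0.3, 0.7, -3.7]
opening: 0.589
grip_force: 30.0
```

Request:
{"op": "jog_arm", "data": {"targets": [{"turn":[0,8,0],"slide":[0,0,0],"claw":40},{"turn":[0,7,0],"slide":[0,0,0],"claw":40},{"turn":[0,0,0],"slide":[0,0,0],"claw":40},{"turn":[0,0,0],"slide":[0,0,0],"claw":40}]}}

```text
t: 21.15
eef_pos: [516.9, -42.5, 124.4]
tcp_rot: [3.141, 0.001, -3.139]
ft_force: [0.2, 0.7, -3.8]
opening: 0.591
grip_force: 30.0
```

```bash
python3 m.py
```

```text
My [ 0.047 -0.013  0.004  0.038  0.018  0.039  0.028 -0.025] mean [ 0.035  0.017 -0.012 -0.02   0.117 -3.886] sem [0.005 0.009 0.005 0.262 0.17  0.103] 21.55 0.5875043392424689 [517.1 -42.7 125. ]
```

The moment shifted with tilt only for the left tin, by 0.11 N m, against about 0 for the other two. I'll set the right tin down and go back for the left.

Request:
{"op": "jog_arm", "data": {"targets": [{"turn":[0,0,0],"slide":[0,0,-35],"claw":40},{"turn":[0,0,0],"slide":[0,0,-35],"claw":40},{"turn":[0,0,0],"slide":[0,0,-20],"claw":40},{"turn":[0,0,0],"slide":[0,0,-6],"claw":40},{"turn":[0,0,0],"slide":[0,0,-3],"claw":40}]}}

```text
t: 22.18
eef_pos: [517.5, -42.7, 26.1]
tcp_rot: [-3.142, 0.001, -3.139]
ft_force: [-0.1, 0.5, -3.9]
opening: 0.592
grip_force: 30.0
```

Request:
{"op": "jog_arm", "data": {"targets": [{"turn":[0,0,0],"slide":[0,0,-1],"claw":40},{"turn":[0,0,0],"slide":[0,0,0],"claw":100},{"turn":[0,0,0],"slide":[0,0,0],"claw":100},{"turn":[0,0,0],"slide":[0,0,0],"claw":100},{"turn":[0,0,0],"slide":[0,0,0],"claw":100}]}}

```text
t: 22.8
eef_pos: [517.3, -42.7, 24.9]
tcp_rot: [3.142, 0.0, -3.139]
ft_force: [-0.5, -0.4, -0.3]
opening: 0.954
grip_force: 0.0
```

Request:
{"op": "jog_arm", "data": {"targets": [{"turn":[0,0,0],"slide":[0,0,50],"claw":100},{"turn":[0,0,0],"slide":[0,0,50],"claw":100},{"turn":[0,0,-1],"slide":[3,45,0],"claw":100},{"turn":[0,0,-1],"slide":[3,45,0],"claw":100},{"turn":[0,0,0],"slide":[3,50,0],"claw":100}]}}

```text
t: 23.42
eef_pos: [526.3, 98.4, 125.1]
tcp_rot: [3.141, 0.0, 3.108]
ft_force: [0.6, -0.2, 0.2]
opening: 1.002
grip_force: 0.0
```

Request:
{"op": "jog_arm", "data": {"targets": [{"turn":[0,0,0],"slide":[3,50,0],"claw":100},{"turn":[0,0,0],"slide":[1,40,0],"claw":100}]}}

```text
t: 23.68
eef_pos: [530.1, 189.2, 124.8]
tcp_rot: [3.141, 0.0, 3.11]
ft_force: [0.1, -0.2, 0.8]
opening: 1.002
grip_force: 0.0
```

```bash
python3 - <<'E'
from h import *
c=read_camera("wrist");cv2.imwrite("pics/w3.png",c["frame"]);print(state()["eef_pos"],state()["tcp_rot"])
E
```

```text
[530.06979595 192.51687628 124.85527749] [3.14045761e+00 5.38372112e-04 3.11135049e+00]
```

View pics/w3.png

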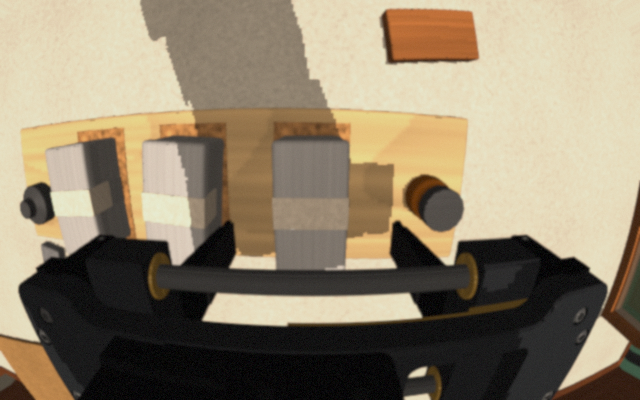

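All three tins stand on their pads. The left tin is at column 311, about 4 mm off centre, which comes from the arm settling.

Request:
{"op": "jog_arm", "data": {"targets": [{"turn":[0,0,0],"slide":[0,0,-45],"claw":100},{"turn":[0,0,0],"slide":[0,0,-35],"claw":80},{"turn":[0,0,0],"slide":[0,0,-20],"claw":40},{"turn":[0,0,0],"slide":[0,0,0],"claw":40},{"turn":[0,0,0],"slide":[0,0,0],"claw":40}]}}

```text
t: 24.35
eef_pos: [530.6, 187.3, 25.6]
tcp_rot: [3.141, 0.001, 3.109]
ft_force: [-0.6, 1.1, -0.1]
opening: 0.641
grip_force: 0.0
```

Request:
{"op": "jog_arm", "data": {"targets": [{"turn":[0,0,0],"slide":[0,0,0],"claw":40},{"turn":[0,0,0],"slide":[0,0,0],"claw":40},{"turn":[0,0,0],"slide":[0,0,0],"claw":40}]}}

```text
t: 24.72
eef_pos: [530.7, 187.4, 25.8]
tcp_rot: [3.141, 0.002, 3.109]
ft_force: [-0.0, -0.0, 6.7]
opening: 0.585
grip_force: 30.0
```

Request:
{"op": "jog_arm", "data": {"targets": [{"turn":[0,0,0],"slide":[0,0,15],"claw":40},{"turn":[0,0,0],"slide":[0,0,35],"claw":40},{"turn":[0,0,0],"slide":[0,0,40],"claw":40},{"turn":[0,0,0],"slide":[0,0,35],"claw":40},{"turn":[0,0,0],"slide":[10,0,15],"claw":40}]}}

```text
t: 25.35
eef_pos: [540.1, 187.4, 167.8]
tcp_rot: [3.141, 0.002, 3.11]
ft_force: [-0.1, 0.2, -3.6]
opening: 0.587
grip_force: 30.0
```

Request:
{"op": "jog_arm", "data": {"targets": [{"turn":[0,0,0],"slide":[25,-1,0],"claw":40},{"turn":[0,0,0],"slide":[40,-2,0],"claw":40},{"turn":[0,0,0],"slide":[45,-2,0],"claw":40},{"turn":[0,0,0],"slide":[35,-2,0],"claw":40},{"turn":[0,0,0],"slide":[15,-1,0],"claw":40}]}}

```text
t: 25.98
eef_pos: [701.3, 178.9, 164.9]
tcp_rot: [-3.142, -0.0, 3.109]
ft_force: [-0.3, 0.6, -4.1]
opening: 0.585
grip_force: 30.0
```

Request:
{"op": "jog_arm", "data": {"targets": [{"turn":[0,10,0],"slide":[0,0,0],"claw":40},{"turn":[0,2,0],"slide":[0,0,0],"claw":40},{"turn":[0,0,0],"slide":[0,0,0],"claw":40},{"turn":[0,0,0],"slide":[0,0,0],"claw":40},{"turn":[0,0,0],"slide":[0,0,0],"claw":40}]}}

```text
t: 26.6
eef_pos: [699.9, 179.4, 165.5]
tcp_rot: [-3.135, -0.209, 3.109]
ft_force: [-0.3, 0.7, -4.6]
opening: 0.585
grip_force: 30.0
```

Request:
{"op": "jog_arm", "data": {"targets": [{"turn":[0,-6,0],"slide":[0,0,0],"claw":40},{"turn":[0,-6,0],"slide":[0,0,0],"claw":40},{"turn":[0,0,0],"slide":[0,0,0],"claw":40},{"turn":[0,0,0],"slide":[0,0,0],"claw":40}]}}

```text
t: 27.1
eef_pos: [700.3, 179.3, 165.3]
tcp_rot: [3.141, -0.001, 3.109]
ft_force: [-1.6, -0.3, -3.9]
opening: 0.589
grip_force: 30.0
```

```bash
python3 m.py
```

```text
My [0.1   0.058 0.053 0.027 0.128 0.036 0.042 0.024] mean [ 0.017  0.058  0.014 -0.019 -0.023 -3.875] sem [0.007 0.012 0.016 0.185 0.092 0.154] 27.5 0.586866077876619 [700.3 179.2 164.6]
```

Request:
{"op": "jog_arm", "data": {"targets": [{"turn":[0,-10,0],"slide":[0,0,0],"claw":40},{"turn":[0,-2,0],"slide":[0,0,0],"claw":40},{"turn":[0,0,0],"slide":[0,0,0],"claw":40},{"turn":[0,0,0],"slide":[0,0,0],"claw":40},{"turn":[0,0,0],"slide":[0,0,0],"claw":40}]}}

```text
t: 28.12
eef_pos: [700.6, 179.2, 164.7]
tcp_rot: [3.135, 0.209, 3.108]
ft_force: [-0.1, -0.0, -3.9]
opening: 0.589
grip_force: 30.0
```

Request:
{"op": "jog_arm", "data": {"targets": [{"turn":[0,6,0],"slide":[0,0,0],"claw":40},{"turn":[0,6,0],"slide":[0,0,0],"claw":40},{"turn":[0,0,0],"slide":[0,0,0],"claw":40},{"turn":[0,0,0],"slide":[0,0,0],"claw":40}]}}

```text
t: 28.62
eef_pos: [700.1, 179.3, 164.3]
tcp_rot: [-3.142, 0.001, 3.109]
ft_force: [-0.5, -0.1, -3.3]
opening: 0.584
grip_force: 30.0
```

```bash
python3 m.py; python3 - <<'E'
from h import *
a=read_camera("scene")["frame"][130:280,200:480]
cv2.imwrite("pics/s4.png",cv2.resize(a,None,fx=2.8,fy=2.8,interpolation=cv2.INTER_CUBIC))
E
```

```text
My [-0.086 -0.018 -0.088 -0.039 -0.056 -0.067 -0.019 -0.003] mean [ 3.100e-02 -4.700e-02 -3.000e-03  1.400e-02 -6.200e-02 -3.572e+00] sem [0.01  0.011 0.007 0.14  0.164 0.161] 29.025 0.5866354369279868 [700.1 179.4 165. ]
```

View pics/s4.png

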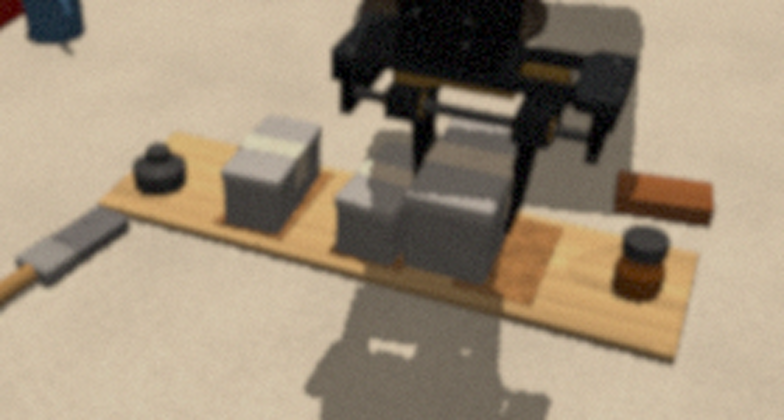

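The scene shows the left tin held level beyond the far edge, at about (455,205) in the crop. The other two are on their pads at (270,175) and (370,210), and the other objects haven't moved. The repeat tilt test gave the same 0.105 N m shift, so this is the tin with the ball.

```bash
python3 -c "
from cell import *
print(job_done())"
```

```text
the job is handed in; nothing more can be done
None
```

The left tin holds the ball: I shook all three in order, put the middle and right tins back on their pads, and handed the job in at about 29 s with the left tin held level and steady past the board's far edge; the judge gave no verdict.

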